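# Gauge the eyepiece tube of a microscope head

## Task

Turn the zoom knob on top of the microscope head until its white pointer lines up with the red mark, which clears the bore of the slanted eyepiece tube. Then take the gauge rod by its orange handle, push its steel end into the tube until the brass collar stops fully home on the rim, and draw it right out again. Finish while still holding the rod, level and still, with its tip over the middle of the green card about 120 mm up, and leave the knob on the mark and the jar, petri dish and slide box where they stand.

Things in the scene. Friction and masses are not known exactly. Their poses are not given: they have to be found in the camera images.
- head: White microscope head, 110 x 90 mm, top face 115 mm above the bench, on a dark cradle plate 200 x 130 x 20 mm, fixed. Origin on the bench under the knob's vertical axis (plate from -110 to 90 mm along x). x is level, towards the side where the eyepiece tube slants out; z up. The red index mark, a 15 mm stripe on the top face, lies from the knob along +x.
- tube: Grey eyepiece tube with aluminium rim, fixed to the head, slanting up 30 deg; 30 mm outside, 17 mm bore, mouth countersunk from 23 mm over 6 mm. Origin: centre of the mouth (86.6 mm along the head's x, 105 mm up). x points out of the mouth along the tube, y level. 48 mm stand out of the housing. Over 70 mm free depth with the knob on the mark; blocked at about 60 mm when well short of it.
- knob (a joint): Angle of the zoom knob in rad, axis vertical; grows as the knob turns clockwise seen from above. At 1.30 the white pointer meets the red mark (pointer along the head's +x); it starts 0.7 to 1.2 rad short of that. Stops at 0 and 2.0. It stays where it is left (friction about 0.06 N m).
- knob_grip (a point): On the knob's axis, 145 mm above the bench, the height to grip. Knob: black disc 52 mm across, its top 123.5 mm above the bench, with an upright grey grip bar 46 mm long, 12 mm thick, up to 153.5 mm above the bench; a white stripe on one half of the bar's top is the pointer. x runs along the bar towards the pointer, z up.
- rod: Loose gauge rod, about 160 g. Origin on its axis at the collar's stop face; x runs from tip to handle: steel probe 14 mm thick from -70 mm (tip tapered to 8 mm over 10 mm) to 0, brass collar 36 mm across from 0 to 6, orange handle 16 x 16 mm from 6 to 106, faces square to y and z. Starts level on the rest, axis 50 mm up. Seated: origin and x axis on the tube's.
- rod_tip (a point): Centre of the rod's tip, 70 mm from the stop face of the collar.
- rest: Blue tray 170 x 56 x 8 mm, fixed, with two aluminium supports (8 mm thick along x, 36 mm wide, up to 53 mm high) at x = -42 and +98 mm that carry the rod level along x, tip to -x, cheeks beside it; the handle is free between 6 and 94 mm. Origin on the bench at the tray's centre; the rod's origin lies above it within 3 mm.
- card: Green reading card 120 x 120 x 2 mm lying fixed on the bench; origin at its centre.
- jar: Amber glass jar with a white cap, 56 mm diameter, 75 mm high; leave alone. Origin at the centre of its underside.
- dish: Closed clear petri dish, 94 mm diameter, 16 mm high; leave alone. Origin at the centre of its underside.
- slide_box: Blue box of slides 90 x 45 x 35 mm; leave alone. Origin at the centre of its underside.
Not all that is in view belongs to the job. Leave any pink or turquoise look-alike of the rod alone.

How it is judged:
By the outcome, as a careful person would: the job done as asked, in the order asked, and still so for the second after the job is handed in, while the arm keeps its last pose, push and grip.
It also fails if it takes over 66 s, if anything falls off the work surface, if the arm or the gripper's body presses on something with over 40 N, if the wrist force passes 120 N, or if a joint passes its speed limit or range.

## Robot

A 6-joint arm with a two-finger parallel gripper is mounted at the origin on the work surface. World frame = base frame: x ahead of the robot, y to its left, z up, the work surface at z = 0. Lengths are in m, angles in degrees, forces in N, time in s.
With the tool pointing down it reaches from about 0.4 to 0.825 m from the base axis. Payload 7 kg.
Tool frame: the origin (TCP) lies midway between the tips of the shut fingers; the grasp point (between the pads) lies 19 mm behind it; z points along the fingers, y is the direction in which the jaws open and shut (so a half turn about z gives the same grasp; the last joint's range is limited). The gripper opens to 88 mm and grips with 3 to 60 N. Pads are 19 mm wide; open, the fingers measure 130 mm over their backs; the gripper's body (78 mm by 193 mm) begins 47 mm behind the grasp point.
Start: joints at [93.341, 20.546, 0.682, 0, -70.136, -16.507], TCP at [0.154, 0.657, 0.227] pointing down, gripper open.
Joint ranges: [-176.03, 176.03], [-82.01, 121.73], [-58.28, 71.71], [-173.87, 95.51], [-174.79, -0.11], [-173.66, 173.66]. Speed limits (degrees/s): [136.94, 136.94, 172.46, 180, 180, 180].

## Interface

Orientations are given as a 3x3 rotation matrix whose columns are the frame's x, y, z axes.
In Python, from rig import robot gives the robot as it stands. Calls block until the motion is done:
- robot.goto(position, orientation): joint-space move of the TCP to a pose.
- robot.servo_line(position, ori=None, speed=0.15): straight line of the TCP; ori=None keeps the orientation; speed is the mean speed in m/s.
- robot.movej(angles): joint-space move.
- robot.move_gripper(opening): opening from 0.0 (shut) to 1.0 (fully open); the grip force is fixed at half the most; returns when the fingers have stopped.
- robot.dwell(seconds).
- robot.ik(position, orientation): joint angles nearest the present ones, or None.
- robot.grab_frame(name): name is "side" or "top" or "wrist"; returns (picture, depth): 420x560x3 uint8, red, green, blue; 420x560 float32, m along the optical axis (not along the pixel's ray), 0 where there is no reading.
- robot.camera_info(name): a dict with "vfov" (degrees; the focal length in pixels is half the picture's height over the tangent of half this angle, whatever the lens; pixels are square), "cx", "cy" (the principal point, pixels), "view" (4x4, takes a point from world to camera coordinates); the wrist camera has in their place "T_tool_cam" (4x4, takes a point from camera to tool coordinates, whose origin is the TCP and whose axes are the flange's). Camera axes: x right, y down, z forward; pixel columns grow to the right and rows downward; lengths in m; the calibration is good to about 2 mm. A picture is of the moment at which its call begins: read the wrist's pose just before it. camera_info takes no time and is no camera call.
A pose or a line that the arm cannot do raises robot.Unreachable and nothing moves.
- robot.job_done(): hands the job in, once; it reports no verdict.
Readings, each from a call of its own:
- robot.read_t(): time.
- robot.read_qpos(): joint angles.
- robot.read_qvel(): joint speeds.
- robot.read_effort(): joint torques, N m.
- robot.read_position(): TCP position.
- robot.read_tcp_rot(): TCP orientation.
- robot.read_force(): force on the tool from outside, world axes, zero at the start.
- robot.read_ft_torque(): the same for the moment, N m.
- robot.read_grip_width(): opening from 0.0 (shut) to 1.0 (fully open).
Only numpy, scipy, OpenCV 4.12 (cv2) and the standard library are available. Lean on these libraries where they do the work, as an engineer would, in place of code of your own. Each camera call takes 0.05 s, during which the arm holds its last target.

## Working session

There is one attempt and no reset: what is moved stays moved. The work goes in short steps, each a Python script; the robot and the scene stay as the last script left them, time stands still between calls to the robot, and variables do not carry over. Pictures are saved under pics/ and viewed, and the job is handed in when it is done.

```bash
ls pics
```

```text
side0.npz
side0.png
top0.npz
top0.png
wrist0.npz
wrist0.png
```

View pics/side0.png

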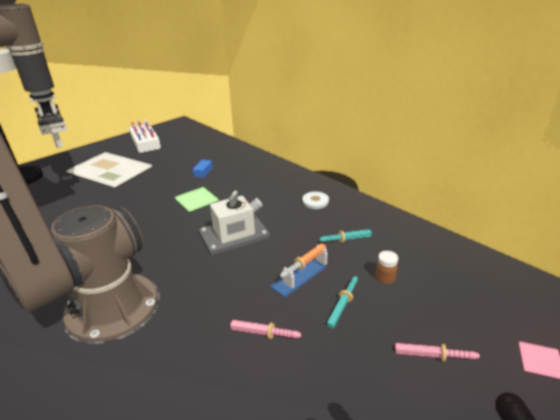

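View pics/top0.png

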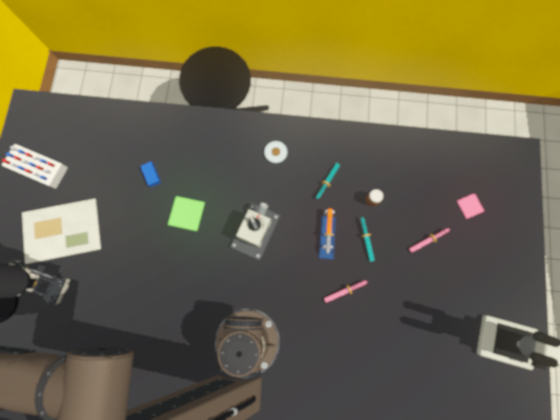

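View pics/wrist0.png

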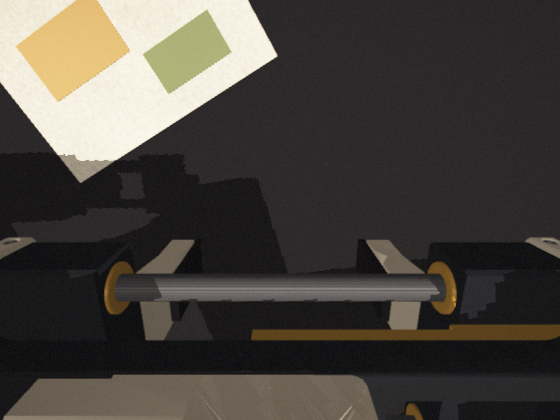

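Top view, candidates for the rod: orange-handled one on the blue rest (328,232), turquoise (327,182) and (367,240), pink (430,240) and (346,291). By the description I choose the orange one on the rest. The head is at (256,230), the card at (187,213), the jar at (375,197), the dish at (276,152) and the slide box at (150,173).

```bash
python3 - <<'E'
from h import *
crop('top0',220,190,300,270,7,'c1'); crop('top0',295,190,355,270,7,'c2'); 
s=load('top0')
for n,u,v,z in [('head',254,225,.1535),('card',187,213,.002),('jar',375,197,.075),('dish',276,152,.016),('box',150,173,.035),('orange',329,215,.058),('tip',327,250,.05)]:
    print(n,px(s,u,v),px(s,u,v,z))
E
```

```text
head [0.42654003 0.01077156 0.15274959] [0.42641964 0.0107029  0.1535    ]
card [0.47133366 0.3004752  0.00851333] [0.47247164 0.30225918 0.002     ]
jar [ 0.59726867 -0.441714    0.07623809] [ 0.59760276 -0.44199354  0.075     ]
dish [ 0.769122   -0.03183833  0.00688788] [ 0.76574361 -0.03233606  0.016     ]
box [0.61531097 0.46746912 0.03869026] [0.61632641 0.46891517 0.035     ]
orange [ 0.51047593 -0.26899171  0.06059765] [ 0.51101538 -0.26926545  0.058     ]
tip [ 0.3731387  -0.27195642  0.05744373] [ 0.37398436 -0.2727542   0.05      ]
```

View pics/c1.png

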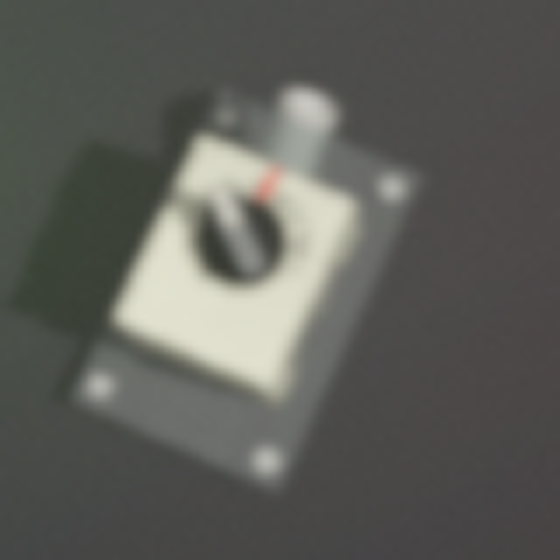

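View pics/c2.png

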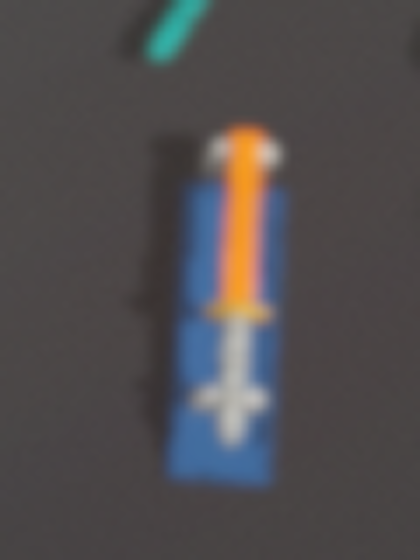

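The crops confirm the choice. c2 shows an orange handle, brass collar and steel probe on the blue rest, with the tip toward the robot. c1 shows the pointer up-left of the red mark, so the turn is clockwise. Next I'll take wrist views of both.

```bash
cat >> h.py <<'E'
def ori(hd,tilt=0):
    """tool x heading hd deg, z down; tilt: raise tool x by tilt deg"""
    h=np.radians(hd);t=np.radians(tilt);u=np.array([np.cos(h),np.sin(h),0]);Z=np.array([0,0,1.])
    x=u*np.cos(t)+Z*np.sin(t); z=-(Z*np.cos(t)-u*np.sin(t)); return np.c_[x,np.cross(z,x),z]
E
python3 - <<'E'
from h import *
for hd in range(-180,180,30):
    for n,p in(('head',(.45,0,.26)),('rod',(.46,-.27,.2)),('rodg',(.52,-.27,.031))):
        q=robot.ik(p,ori(hd)); print(hd,n,None if q is None else np.round(q))
for t in(30,):
    for d in(-1,1):
      h=-25 if d==1 else 155
      q=robot.ik((.56,-.05,.12),ori(h,t*d)); print(d,q); q=robot.ik((.67,-.1,.18),ori(h,t*d)); print(d,q)
E
```

```text
-180 head [  25.   -3.  -23.    0.  -70. -115.]
-180 rod [ -9.   8. -19.   0. -62. -81.]
-180 rodg [ -8.  24. -24.   0. -43. -82.]
-150 head [ 25.  -3. -23.   0. -70. -85.]
-150 rod [ -9.   8. -19.   0. -62. -51.]
-150 rodg [ -8.  24. -24.   0. -43. -52.]
-120 head [ 25.  -3. -23.   0. -70. -55.]
-120 rod [ -9.   8. -19.   0. -62. -21.]
-120 rodg [ -8.  24. -24.   0. -43. -22.]
-90 head [ 25.  -3. -23.   0. -70. -25.]
-90 rod [ -9.   8. -19.   0. -62.   9.]
-90 rodg [ -8.  24. -24.   0. -43.   8.]
-60 head [ 25.  -3. -23.   0. -70.   5.]
-60 rod [ -9.   8. -19.   0. -62.  39.]
-60 rodg [ -8.  24. -24.   0. -43.  38.]
-30 head [ 25.  -3. -23.   0. -70.  35.]
-30 rod [ -9.   8. -19.   0. -62.  69.]
-30 rodg [ -8.  24. -24.   0. -43.  68.]
0 head [ 25.  -3. -23.   0. -70.  65.]
0 rod [ -9.   8. -19.   0. -62.  99.]
0 rodg [ -8.  24. -24.   0. -43.  98.]
30 head [ 25.  -3. -23.   0. -70.  95.]
30 rod [ -9.   8. -19.   0. -62. 129.]
30 rodg [ -8.  24. -24.   0. -43. 128.]
60 head [ 25.  -3. -23.   0. -70. 125.]
60 rod [ -9.   8. -19.   0. -62. 159.]
60 rodg [ -8.  24. -24.   0. -43. 158.]
90 head [ 25.  -3. -23.   0. -70. 155.]
90 rod [  -9.    8.  -19.    0.  -62. -171.]
90 rodg [  -8.   24.  -24.    0.  -43. -172.]
120 head None
120 rod [  -9.    8.  -19.    0.  -62. -141.]
120 rodg [  -8.   24.  -24.   -0.  -43. -142.]
150 head [  25.   -3.  -23.    0.  -70. -145.]
150 rod [  -9.    8.  -19.    0.  -62. -111.]
150 rodg [  -8.   24.  -24.    0.  -43. -112.]
-1 None
-1 None
1 None
1 [  8.04438169   8.49991342 -47.05088745  62.11479171 -17.96649211
  -0.30930564]
```

```bash
python3 - <<'E'
from h import *
def tcp(g,R): return np.array(g)+.019*R[:,2]
u=np.array([np.cos(np.radians(-25)),np.sin(np.radians(-25)),0]); ax=u*np.cos(np.pi/6)+np.array([0,0,.5])
m=np.array([.427,.011,.105])+u*.0866
def f(q): return 'None' if q is None else str(np.round(q).astype(int))
for fl in(0,1):
  for t in(0,10,15,20,25,30):
    def O(h,t): return ori(h+180,-t) if fl else ori(h,t)
    R=O(-25,t); print('fl',fl,'t',t,'ins',f(robot.ik(tcp(m+ax*.056,R),R)),'pre',f(robot.ik(tcp(m+ax*.156,R),R)))
    R=O(0,t-30); print('   rest',f(robot.ik(tcp([.48,-.27,.05],R),R)),f(robot.ik(tcp([.48,-.27,.15],R),R)))
    print('   card',[ (h,f(robot.ik(tcp(np.array([.47,.30,.122])+.126*np.array([np.cos(np.radians(h)),np.sin(np.radians(h)),0]),O(h,t-30)),O(h,t-30)))) for h in(-60,-30,0,30,60)])
E
```

```text
fl 0 t 0 ins [ 16  15 -24   0 -52  49] pre [ 10  19 -10   0 -61  55]
   rest [ -7  36 -10   3 -74  95] [ -7  30  -5   3 -85  95]
   card [(-60, '[ 18  24  -5 -31 -70  25]'), (-30, '[ 25  34  10 -24 -85  42]'), (0, '[ 34  41  20 -16 -94  59]'), (30, '[ 44  44  22  -7 -97  77]'), (60, '[ 55  42  14   2 -92  94]')]
fl 0 t 10 ins [ 20  10 -36  12 -38  36] pre [ 14  14 -21   9 -47  46]
   rest [ -7  31 -16   3 -63  96] [ -7  24 -11   3 -75  96]
   card [(-60, '[ 25  21 -10 -23 -63  16]'), (-30, '[ 29  30   3 -18 -74  37]'), (0, '[ 37  36  11 -12 -82  57]'), (30, '[ 45  38  13  -5 -84  76]'), (60, '[ 55  36   7   2 -80  94]')]
fl 0 t 15 ins [ 22   8 -43  22 -30  25] pre [ 15  12 -28  15 -40  39]
   rest [ -8  28 -19   2 -58  96] [ -8  22 -14   2 -70  97]
   card [(-60, '[ 29  19 -13 -18 -59  10]'), (-30, '[ 32  27  -1 -14 -69  34]'), (0, '[ 38  33   6  -9 -76  55]'), (30, '[ 46  35   8  -4 -78  75]'), (60, '[ 55  34   3   1 -74  95]')]
fl 0 t 20 ins [ 21   6 -52  39 -23   9] pre [ 16  10 -35  25 -32  29]
   rest [ -8  25 -22   2 -52  97] [ -8  19 -17   2 -64  97]
   card [(-60, '[ 32  18 -
[... 2031 characters left out ...]
7  -69 -127]'), (30, '[  47   32    3   -3  -71 -106]'), (60, '[ 55  31  -1   1 -68 -85]')]
fl 1 t 25 ins None pre [  15    8  -44   42  -24 -166]
   rest [ -8  23 -25   1 -46 -82] [ -8  16 -20   1 -59 -82]
   card [(-60, 'None'), (-30, '[  37   23  -10   -5  -59 -154]'), (0, '[  42   28   -4   -4  -62 -130]'), (30, '[  48   29   -2   -2  -64 -107]'), (60, '[ 54  28  -5   1 -62 -85]')]
fl 1 t 30 ins None pre [  6   6 -53  73 -16 170]
   rest [ -9  21 -28   0 -41 -81] [ -9  14 -23   0 -54 -81]
   card [(-60, '[ 40  17 -22   0 -51 170]'), (-30, '[  40   22  -15    0  -53 -160]'), (0, '[  43   25   -9    0  -56 -133]'), (30, '[  48   27   -7    0  -57 -108]'), (60, '[ 54  26  -9   0 -56 -84]')]
```

```bash
python3 - <<'E'
from h import *
robot.goto((.47,-.01,.26),ori(0)); snap('wrist','w1'); print(robot.read_t(), robot.read_position())
E
```

```text
2.8167 [ 0.47017943 -0.00946     0.25988105]
```

View pics/w1.png

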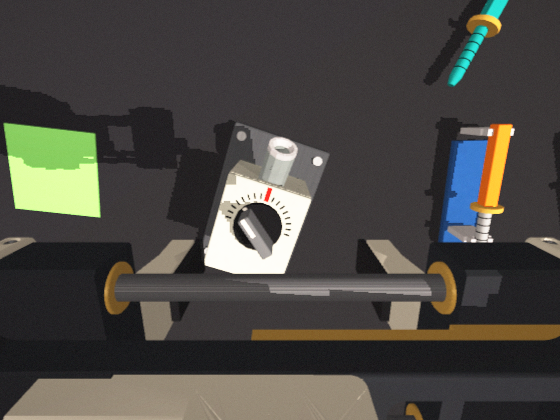

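w1 shows the knob at (258,228), the red mark at (268,195), the tube mouth at (283,147), the card at (55,170) and the rod at (490,180).

```bash
python3 - <<'E'
from h import *
crop('w1',195,115,335,275,5,'c3'); crop('w1',430,110,530,250,5,'c4')
im=cv2.imread('pics/c3.png'); print(im.shape)
E
```

```text
(800, 700, 3)
```

View pics/c3.png

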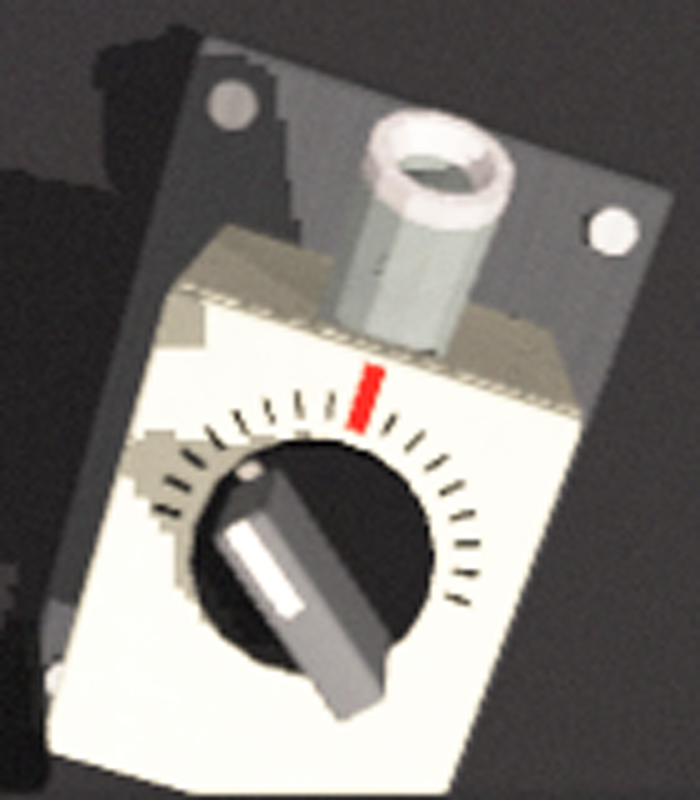

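View pics/c4.png

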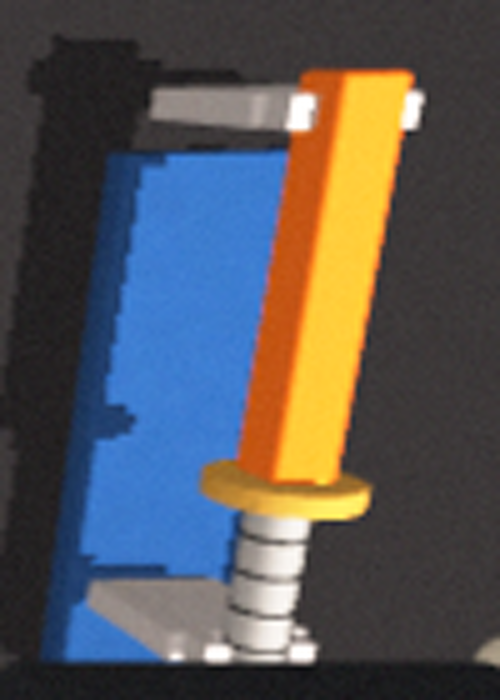

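```bash
python3 - <<'E'
from h import *
s=load('w1')
c=lambda a,b,z=None: px(s,195+a/5,115+b/5,z)
def hd(a,b): d=b-a; return np.degrees(np.arctan2(d[1],d[0])), np.linalg.norm(d[:2])
k=c(297,613,.1535); print('knob',k,c(297,613))
ra,rb=c(357,432,.115),c(370,365,.115); print('red',ra,rb,hd(ra,rb), hd(k,rb))
pa,pb=c(205,37,.02),c(672,190,.02); print('plate far edge',pa,pb,hd(pb,pa))
e1,e2=c(168,290,.115),c(580,412,.115); print('top edge',hd(e2,e1))
print('disc centre', (c(192,555,.1235)+c(437,555,.1235))/2)
st=c(290,612,.1535),c(238,528,.1535); print('ptr',hd(*st)); b=c(360,705,.1535),c(232,522,.1535);print('bar',hd(*b),(b[0]+b[1])/2)
print('rim depth samples',c(385,140),c(500,190),c(440,115),c(430,215), c(440,165))
print('rim ctr at z.105',c(440,165,.105))
d=lambda a,b,z=None: px(s,430+a/5,110+b/5,z)
# handle top face z=.058
q=[d(345,75,.058),d(410,75,.058),d(275,475,.058),d(342,485,.058)]
print('handle',q,hd((q[2]+q[3])/2,(q[0]+q[1])/2),hd(q[0],q[1]),[d(375,100),d(310,460)])
print('collar',d(202,485,.05),d(372,495,.05)) 
print('card',px(s,55,170,.002),[px(s,*a,.002) for a in((5,124),(96,134),(14,207),(100,217))])
E
```

```text
knob [0.43615434 0.01476872 0.1535    ] [0.43600353 0.01480181 0.15314109]
red [0.46086865 0.00478956 0.115     ] [0.47527718 0.0019263  0.115     ] (np.float64(-11.239384201156302), np.float64(0.014690269451149119)) (np.float64(-18.172872994033256), np.float64(0.0411767430622624))
plate far edge [0.53861913 0.04685546 0.02      ] [ 0.4999164  -0.07421534  0.02      ] (np.float64(72.27246992648999), np.float64(0.12710641059852465))
top edge (np.float64(73.13831652434679), np.float64(0.08855089742627209))
disc centre [0.43659917 0.01357945 0.1235    ]
ptr (np.float64(28.806956431527368), np.float64(0.019251063413889838))
bar (np.float64(32.02754390879115), np.float64(0.04412368357101174)) [0.43570514 0.01474385 0.1535    ]
rim depth samples [ 0.5201946  -0.00122853  0.10527192] [ 0.51050241 -0.0247152   0.10897799] [ 0.52434252 -0.01256841  0.09307479] [ 0.50655419 -0.01042433  0.11743382] [ 0.51399489 -0.0125958   0.09406234]
rim ctr at z.105 [ 0.51512236 -0.01249635  0.105     ]
handle [array([ 0.5367485 , -0.26270805,  0.058     ]), array([ 0.53675816, -0.27773628,  0.058     ]), array([ 0.44017377, -0.26522008,  0.058     ]), array([ 0.43758004, -0.28246639,  0.058     ])] (np.float64(2.1187669729195364), np.float64(0.09794338621782897)) (np.float64(-89.96317911752368), np.float64(0.015028224426772176)) [array([ 0.53115902, -0.27040773,  0.05859408]), array([ 0.44396943, -0.27343989,  0.0576294 ])]
collar [ 0.43510875 -0.25276419  0.05      ] [ 0.43247099 -0.29675341  0.05      ]
card [0.47393462 0.30469028 0.002     ] [array([0.53595986, 0.35849079, 0.002     ]), array([0.52299327, 0.23896498, 0.002     ]), array([0.41987289, 0.37547111, 0.002     ]), array([0.40470915, 0.25354876, 0.002     ])]
```

Head heading is about -17.3°, the bar about 31°, so the turn is about 48° (0.84 rad, in range). The knob axis is at (0.436, 0.0145), consistent across three estimates.

```bash
python3 - <<'E'
from h import *
k=(.4362,.0145)
robot.goto((*k,.20),ori(31)); 
robot.servo_line((*k,.128),speed=.12); print(robot.read_position(),robot.read_force())
robot.move_gripper(0.0); print(robot.read_grip_width(),robot.read_force(),robot.read_t())
robot.servo_line((*k,.128),ori=ori(7),speed=.15); print(robot.read_t(),robot.read_force(),robot.read_ft_torque())
robot.servo_line((*k,.128),ori=ori(-17.3),speed=.15); print(robot.read_t(),robot.read_force(),robot.read_ft_torque())
R=robot.read_tcp_rot(); print(np.degrees(np.arctan2(R[1,0],R[0,0])),robot.read_grip_width())
snap('wrist','w2')
E
```

```text
[0.43702202 0.01459983 0.12874591] [0.81248932 0.45217644 0.16809963]
0.13809617910010707 [-3.92414878  3.97269947  1.91576503] 5.25
5.8167 [-1.92002144  1.22580052  2.06151517] [ 0.66460333  0.78036308 -0.01324849]
6.3917 [-2.17735107 -3.12210576  2.50386493] [-1.10210525  0.5015045  -0.0515929 ]
-17.08901524831168 0.13728842445910305
```

View pics/w2.png

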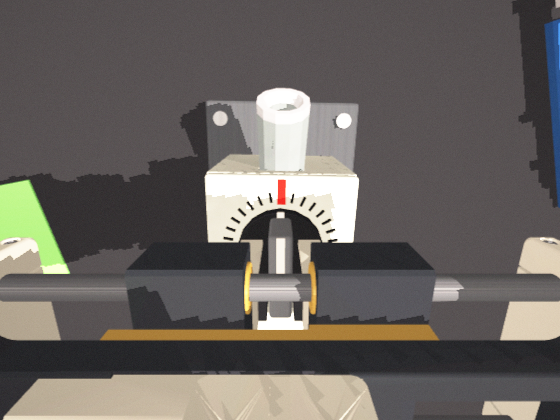

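```bash
python3 - <<'E'
from h import *
crop('w2',200,80,365,245,4.8,'c5')
E
```

```text
(no output)
```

View pics/c5.png

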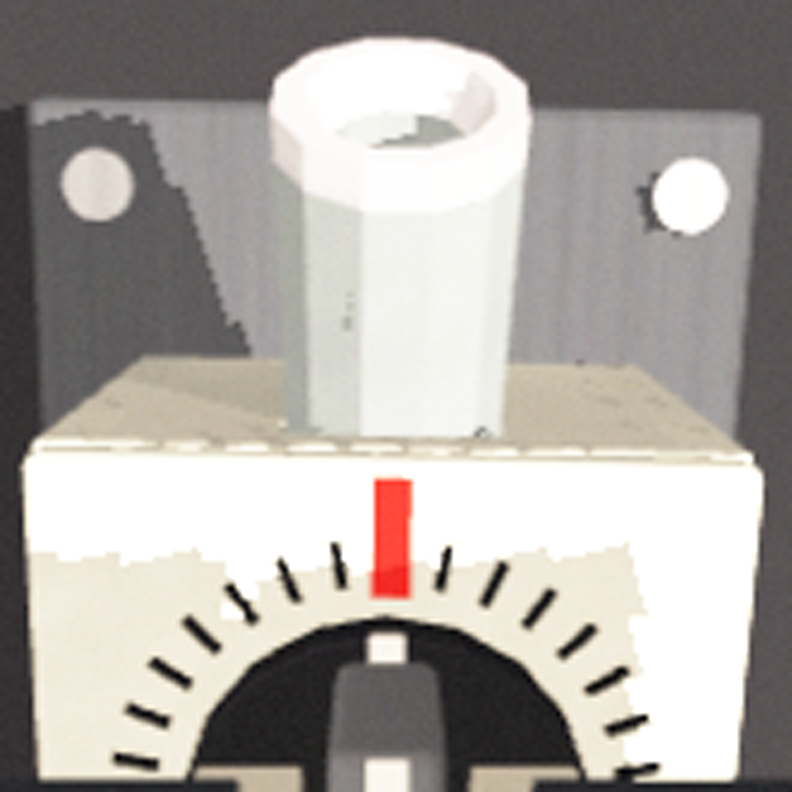

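```bash
python3 - <<'E'
from h import *
s=load('w2')
c=lambda a,b,z=None: px(s,200+a/4.8,80+b/4.8,z)
def hd(a,b): d=b-a; return np.degrees(np.arctan2(d[1],d[0])), np.linalg.norm(d[:2])
print('plate',hd(c(758,117,.02),c(32,103,.02)),'bolts',hd(c(690,195,.02),c(97,185,.02)))
print('edge',hd(c(760,468,.115),c(28,456,.115)))
print('red',hd(c(390.5,597,.115),c(393,480,.115)),c(391.5,597,.115),c(393,480,.115))
print('ptr',hd(c(386,792,.1535),c(388,762,.1535)),c(386.5,775,.1535))
print('disc pointer',c(386.5,648,.1235))
mid=(c(28,456,.115)+c(760,468,.115))/2; print('mid edge',mid)
print('platemid',(c(758,117,.02)+c(32,103,.02))/2)
# rim plane fit using depth: outer ellipse points
ci=s['C'];
for a,b in((275,105),(525,105),(400,45),(400,160),(300,100),(505,100),(395,165)): print(a,b,c(a,b))
print('rim ctr (outer ellipse ctr 400,112) z .105',c(400,110,.105))
E
```

```text
plate (np.float64(71.85828494245732), np.float64(0.12690193162800867)) bolts (np.float64(71.97652689948977), np.float64(0.10521832342579486))
edge (np.float64(71.9557416238093), np.float64(0.08808765728536957))
red (np.float64(-18.19161245627428), np.float64(0.014738879935640301)) [0.46096938 0.00543733 0.115     ] [0.47500791 0.00095411 0.115     ]
ptr (np.float64(-20.5800204145658), np.float64(0.003240022125559752)) [0.45442533 0.00815605 0.1535    ]
disc pointer [0.45752576 0.00715501 0.1235    ]
mid edge [4.77066775e-01 1.46762560e-04 1.15000000e-01]
platemid [ 0.51857566 -0.01339072  0.02      ]
275 105 [0.52038354 0.00151554 0.10741693]
525 105 [ 0.51274387 -0.0354637   0.01787577]
400 45 [ 0.52334801 -0.01486095  0.09368702]
400 160 [ 0.51014708 -0.0105951   0.11661141]
300 100 [ 0.52010072 -0.00142337  0.10652282]
505 100 [ 0.51302678 -0.0246103   0.10526133]
395 165 [ 0.50979727 -0.0098866   0.11848421]
rim ctr (outer ellipse ctr 400,112) z .105 [ 0.51561925 -0.01238663  0.105     ]
```

```bash
python3 - <<'E'
from h import *
s=load('w2')
robot.servo_line((.4362,.0145,.128),ori=ori(-18.4),speed=.1)
R=robot.read_tcp_rot(); print(np.degrees(np.arctan2(R[1,0],R[0,0])),robot.read_position(),robot.read_force(),robot.read_ft_torque())
robot.move_gripper(.6); p=robot.read_position()
robot.servo_line((.4362,.0145,.23),speed=.2)
robot.goto((.455,.008,.26),ori(-18)); snap('wrist','w3'); print(robot.read_t())
crop('w3',200,100,360,245,5,'c6')
E
```

```text
-18.32373978828392 [0.43591381 0.0140324  0.1279639 ] [-1.77274482 -4.73978529  2.89338353] [-1.95093081  0.58190246 -0.04418248]
8.525
```

View pics/c6.png

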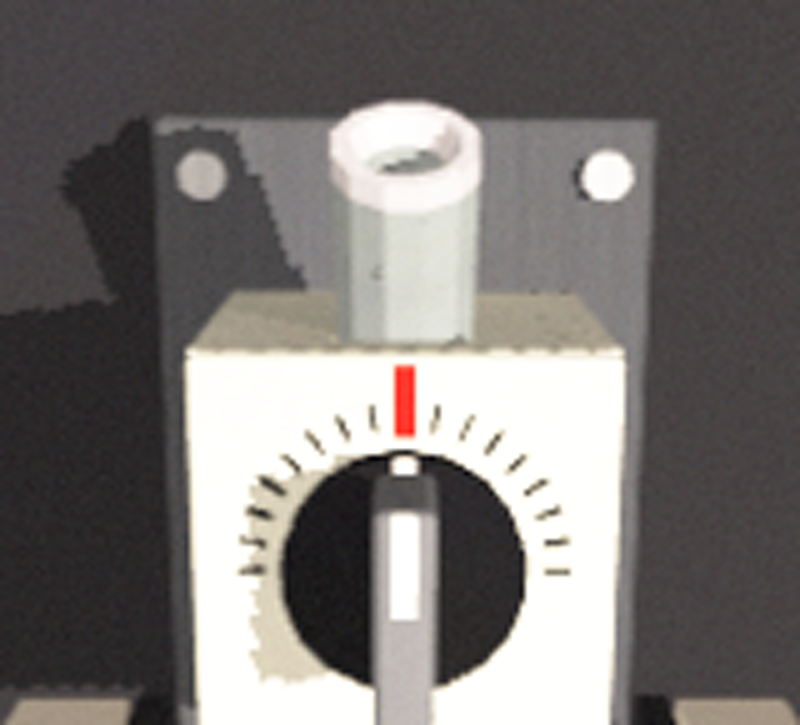

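The knob is on the mark: pointer stripe and red stripe both sit at crop column ~405. Next I'll overlay the head model on this picture.

```bash
cat >> h.py <<'E'
def headT(kx,ky,h):
    c,s_=np.cos(np.radians(h)),np.sin(np.radians(h)); T=np.eye(4); T[:2,:2]=[[c,-s_],[s_,c]]; T[:2,3]=kx,ky; return T
def circ(T,c,n,r,N=40):
    n=np.array(n,float); a=np.cross(n,[0,1.,0]); a=a/np.linalg.norm(a) if np.linalg.norm(a)>1e-6 else np.array([1.,0,0]); b=np.cross(n,a)
    return [ (T@np.r_[np.array(c)+r*(np.cos(t)*a+np.sin(t)*b),1])[:3] for t in np.linspace(0,2*np.pi,N)]
def headlines(T):
    n=np.array([np.sqrt(.75),0,.5]); m=np.array([.0866,0,.105]); L=[]
    L.append(circ(T,(0,0,.1235),(0,0,1),.026)); L.append(circ(T,m,n,.015)); L.append(circ(T,m,n,.0115)); L.append(circ(T,m-.006*n,n,.0085))
    L.append([(T@np.r_[p,1])[:3] for p in((-.11,-.065,.02),(.09,-.065,.02),(.09,.065,.02),(-.11,.065,.02))])
    L.append([(T@np.r_[p,1])[:3] for p in((-.023,-.006,.1535),(.023,-.006,.1535),(.023,.006,.1535),(-.023,.006,.1535),(-.023,-.006,.1535))])
    return L
def overlay(tag,Ls,u0,v0,u1,v1,k,out):
    s=load(tag); im=cv2.resize(s['im'][v0:v1,u0:u1,::-1],None,fx=k,fy=k,interpolation=cv2.INTER_CUBIC)
    for i,L in enumerate(Ls):
        P=np.array([proj(s,p) for p in L]); P=((P-[u0,v0]+.5)*k).astype(np.int32)
        cv2.polylines(im,[P],False,[(0,0,255),(0,255,0),(255,0,0),(255,0,255)][i%4],1)
    cv2.imwrite(f'pics/{out}.png',im)
E
python3 - <<'E'
from h import *
overlay('w3',headlines(headT(.4362,.0142,-18)),200,100,360,245,5,'o1')
s=load('w3'); c=lambda a,b,z=None: px(s,200+a/5,100+b/5,z)
print(c(404,570,.1235), c(300,400),c(560,250))
E
```

```text
[0.43612869 0.01364831 0.1235    ] [0.47530023 0.02320993 0.11681769] [ 0.47471643 -0.04204901  0.01983259]
```

View pics/o1.png

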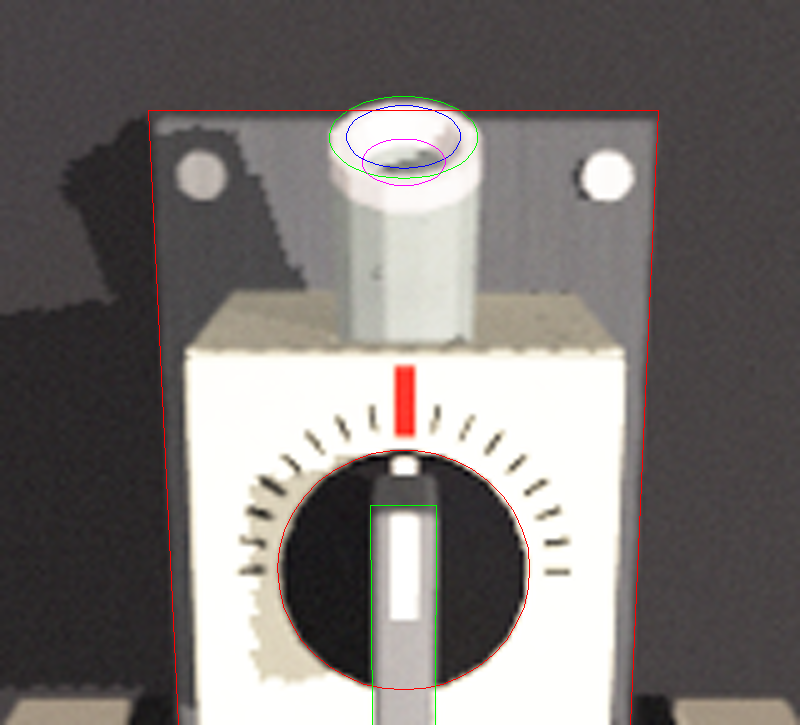

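The overlay fits to about 1 mm, so I take the head as (0.4362, 0.0142, -18°). Next is the rod, seen from above in the grasp orientation.

```bash
python3 - <<'E'
from h import *
robot.goto((.53,-.265,.24),ori(-178)); robot.move_gripper(.6); snap('wrist','w4'); print(robot.read_t())
crop('w4',200,20,360,245,3.5,'c7')
E
```

```text
10.7
```

View pics/c7.png

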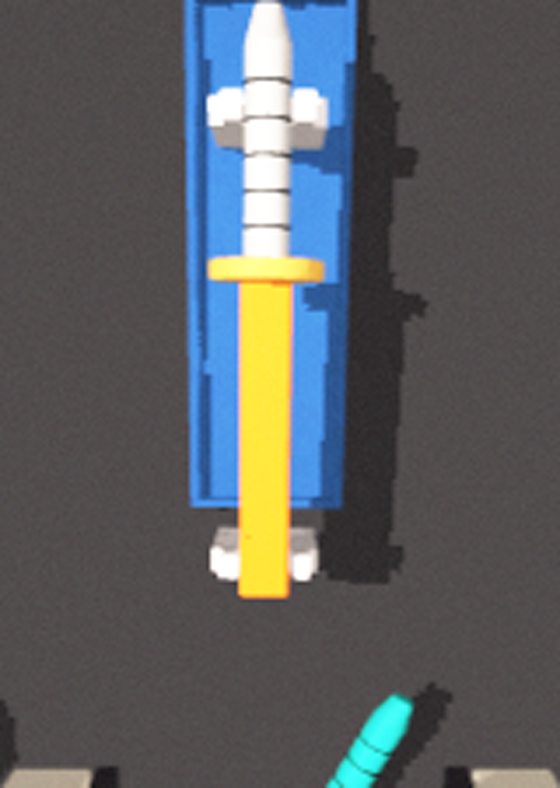

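```bash
python3 - <<'E'
from h import *
s=load('w4'); c=lambda a,b,z=None: px(s,200+a/3.5,20+b/3.5,z)
def hd(a,b): d=b-a; return np.degrees(np.arctan2(d[1],d[0])), np.linalg.norm(d[:2])
e,n,t=c(264,597,.058),c(266.5,282,.058),c(268,5,.05); cl=c(266,258,.068)
print(e,n,t,cl,hd(n,e),hd(t,e),c(265,400),c(268,60))
x=hd(t,e)[0]; 
for t_ in(8,):
  R=ori(x+180,-(t_-30)); print(x)
  for g in([.49,-.271,.05],[.49,-.271,.15]): print(robot.ik(np.array(g)+.019*R[:,2],R))
E
```

```text
[ 0.53828489 -0.26951739  0.058     ] [ 0.43917445 -0.27186632  0.058     ] [ 0.36222692 -0.27398625  0.05      ] [ 0.43291315 -0.27210336  0.068     ] (np.float64(1.3576638662868548), np.float64(0.09913827206146901)) (np.float64(1.454019933342666), np.float64(0.17611468047416814)) [ 0.47440387 -0.27121332  0.05764745] [ 0.37801178 -0.27341174  0.05629146]
1.454019933342666
[ -6.82651696  32.22994135 -13.62959441   3.38645418 -65.96995861
 -83.69529479]
[ -6.82291867  26.14843198  -8.66140466   3.17269539 -77.00184789
 -83.03257769]
```

```bash
python3 - <<'E'
from h import *
h=1.4; u=np.array([np.cos(np.radians(h)),np.sin(np.radians(h)),0]); g=np.array([.4325,-.2722,.05])+.050*u
R=ori(h+180,22); tcp=g+.019*R[:,2]
robot.goto(tcp-.09*R[:,2],R); robot.servo_line(tcp,speed=.12); print(robot.read_position()-tcp,robot.read_force())
robot.move_gripper(0); print(robot.read_grip_width()*88,robot.read_force(),robot.read_t())
robot.servo_line(tcp+[0,0,.04],speed=.08); robot.servo_line(tcp+[0,0,.14],speed=.15)
print(robot.read_grip_width()*88,robot.read_force(),robot.read_t()); snap('wrist','w5'); snap('side','s5')
E
```

```text
[ 0.0009633  -0.00022472  0.00117626] [0.81907626 0.83836528 0.48888504]
15.537533369807269 [ 0.67252988 -1.20642292  1.0988714 ] 12.8583
15.854260431524457 [ 0.27381363  0.31176182 -3.2069217 ] 14.325
```

View pics/w5.png

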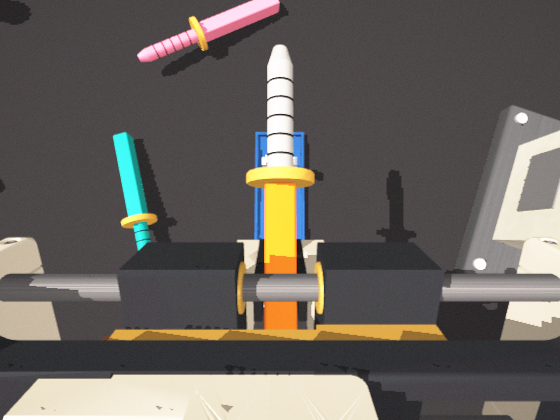

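View pics/s5.png

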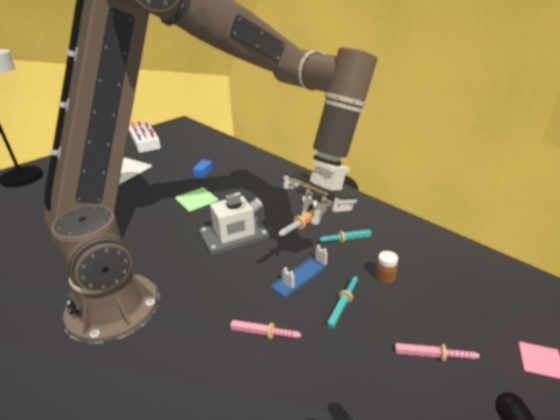

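Rod gripped (15.9 mm between the pads, the handle is 16). Now to check its pose in the hand by overlaying the nominal model.

```bash
cat >> h.py <<'E'
def rodlines(O,X,Zr):
    """world rod origin, axis, rod z"""
    X=X/np.linalg.norm(X); Y=np.cross(Zr,X); Y/=np.linalg.norm(Y); Zr=np.cross(X,Y)
    T=np.eye(4);T[:3,:3]=np.c_[X,Y,Zr];T[:3,3]=O; L=[]
    L.append(circ(T,(0,0,0),(1,0,0),.018)); L.append(circ(T,(.006,0,0),(1,0,0),.018)); L.append(circ(T,(-.07,0,0),(1,0,0),.004)); L.append(circ(T,(-.06,0,0),(1,0,0),.007))
    L.append([(T@np.r_[p,1])[:3] for p in((-.07,0,0),(.106,0,0))])
    for y in(-.007,.007): L.append([(T@np.r_[p,1])[:3] for p in((-.06,y,0),(0,y,0))])
    for y in(-.008,.008): L.append([(T@np.r_[p,1])[:3] for p in((.006,y,.008),(.05,y,.008))])
    return L
def rod_world(C_or_pose,gs=.050,pitch=22.,dy=0,yaw=0,dz=0):
    p,R=C_or_pose; a=np.radians(pitch)
    # rod x axis in tool frame
    X=np.array([-np.cos(a)*np.cos(np.radians(yaw)),np.sin(np.radians(yaw)),np.sin(a)])
    Zt=np.array([-np.sin(a),0,-np.cos(a)])
    G=np.array([0,dy,-.019])+dz*Zt
    O=G-gs*X
    return p+R@O,R@X,R@Zt
E
python3 - <<'E'
from h import *
p=robot.read_position();R=robot.read_tcp_rot(); print(R)
O,X,Z=rod_world((p,R)); print(O,X)
overlay('w5',rodlines(O,X,Z),200,30,360,245,3.5,'o2')
s=load('w5')
for u,v in((280,48),(280,172),(281,60),(281,150),(281,190),(281,225)): print(u,v,px(s,u,v))
E
```

```text
[[-9.26052427e-01 -2.42152032e-02 -3.76617214e-01]
 [-2.26799506e-02  9.99706551e-01 -8.51069448e-03]
 [ 3.76712785e-01  6.60310528e-04 -9.26329877e-01]]
[ 0.44595308 -0.27166572  0.22352192] [ 0.71753757  0.01784032 -0.69629129]
280 48 [ 0.36402854 -0.27361753  0.19376609]
280 172 [ 0.43452562 -0.2719453   0.20671301]
281 60 [ 0.37230976 -0.27289466  0.19621501]
281 150 [ 0.42092133 -0.271741    0.19629515]
281 190 [ 0.44172409 -0.27125185  0.19720728]
281 225 [ 0.4592747  -0.27083666  0.1974914 ]
```

View pics/o2.png

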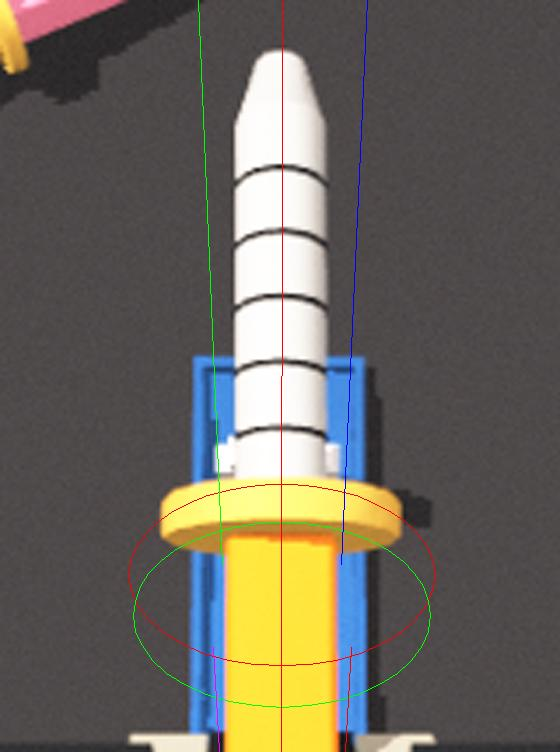

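```bash
python3 - <<'E'
from h import *
p=robot.read_position();R=robot.read_tcp_rot()
O,X,Z=rod_world((p,R),pitch=-22); print(O,X)
overlay('w5',rodlines(O,X,Z),200,30,360,245,3.5,'o2')
E
```

```text
[ 0.43184475 -0.27198453  0.18882099] [ 0.99970415  0.02421665 -0.00227273]
```

View pics/o2.png

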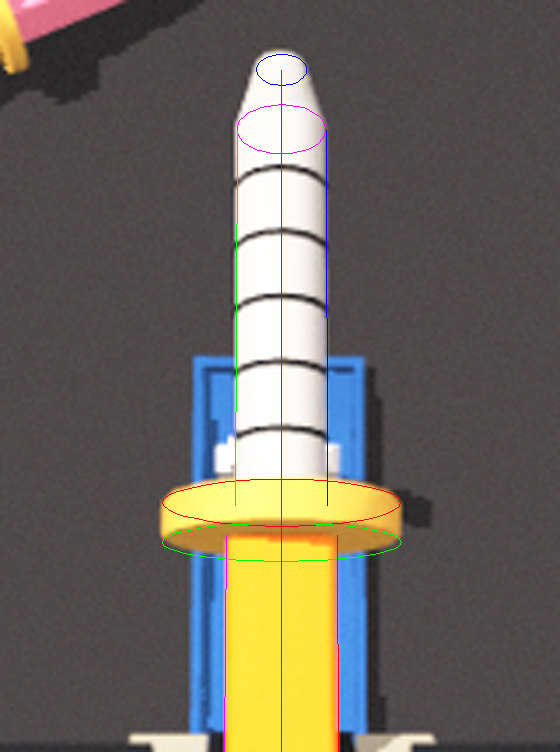

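The fit is good with about 1 mm shift along the axis, so I use gs = 51 mm, which agrees with the position error read at the grasp. Now to pre-insertion, with the tip about 15 mm outside the mouth.

```bash
cat >> h.py <<'E'
HD=-18.0; KX,KY=.4362,.0142
GS=.051
def tube(kx=KX,ky=KY,h=HD):
    T=headT(kx,ky,h); return (T@[.0866,0,.105,1])[:3], T[:3,:3]@np.array([np.sqrt(.75),0,.5])
def tcp_for(O,X,pitch=-22,gs=None,**k):
    gs=GS if gs is None else gs
    X=X/np.linalg.norm(X); Y=np.cross([0,0,1.],X);Y/=np.linalg.norm(Y);Z=np.cross(X,Y)
    o,x,z=rod_world((np.zeros(3),np.eye(3)),gs=gs,pitch=pitch,**k); A=np.c_[x,np.cross(z,x),z]
    R=np.c_[X,Y,Z]@A.T; return np.array(O)-R@o,R
def pose(): return robot.read_position(),robot.read_tcp_rot()
E
python3 - <<'E'
from h import *
m,ax=tube(); print(m,ax)
for d in(.16,.085,.0):
    P,R=tcp_for(m+ax*d,ax); print(d,P,robot.ik(P,R))
P,R=tcp_for(m+ax*.16,ax); robot.goto(P,R); print(robot.read_t(),robot.read_force())
P,R=tcp_for(m+ax*.085,ax); robot.servo_line(P,speed=.12); robot.dwell(.2); 
p=pose(); print(p[0]-P,robot.read_force(),robot.read_t()); O,X,Z=rod_world(p,gs=GS,pitch=-22)
print('off',O-(m+ax*.085),np.degrees(np.arccos(X@ax)))
snap('wrist','w6'); snap('side','s6'); snap('top','t6')
overlay('w6',rodlines(O,X,Z)+headlines(headT(KX,KY,HD)),180,0,380,245,3.2,'o3')
E
```

```text
[ 0.51856149 -0.01256087  0.105     ] [ 0.8236391  -0.26761657  0.5       ]
0.16 [ 0.69486421 -0.0698451   0.19168491] [  12.42735544   19.39049952   -8.20482982    4.90076058  -55.59290467
 -122.95712058]
0.085 [ 0.63309128 -0.04977386  0.15418491] [  15.77604267   15.52276502  -19.51266108    5.93388616  -48.45432906
 -127.46093933]
0.0 [ 0.56308196 -0.02702645  0.11168491] [  20.5374535    11.8534679   -31.81671687    7.70227728  -40.31238959
 -134.15271678]
15.55 [ 0.85845578 -0.45603421 -1.61093612]
[ 0.00064491 -0.00017902  0.0002575 ] [ 0.17113109 -0.4571733  -2.52786758] 16.525
off [ 0.00065238 -0.00016691  0.00023402] 0.034149632820869594
```

View pics/o3.png

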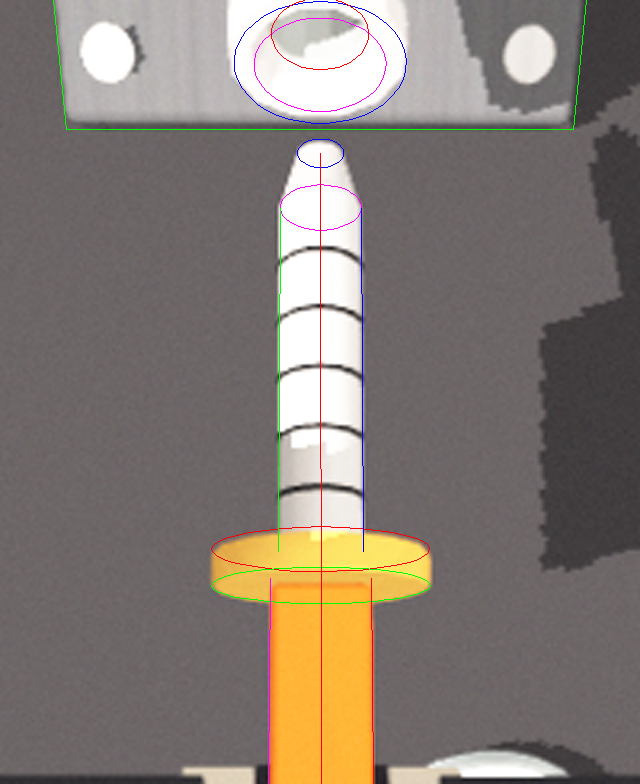

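View pics/w6.png

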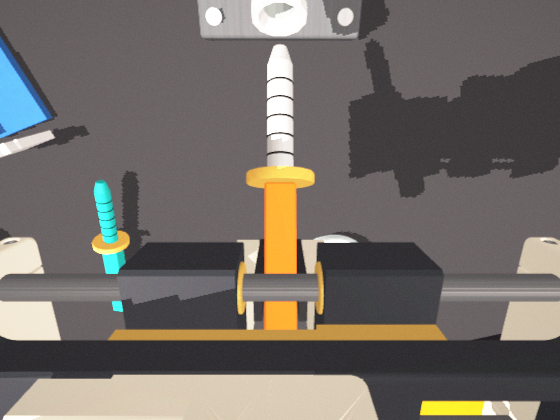

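```bash
python3 - <<'E'
from h import *
m,ax=tube(); P,R=tcp_for(m+ax*.085,ax); p=pose();O,X,Z=rod_world(p,gs=GS,pitch=-22)
overlay('s6',rodlines(O,X,Z)+headlines(headT(KX,KY,HD)),200,150,330,260,6,'o4')
crop('s6',200,150,330,260,6,'o4r')
E
```

```text
(no output)
```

View pics/o4.png

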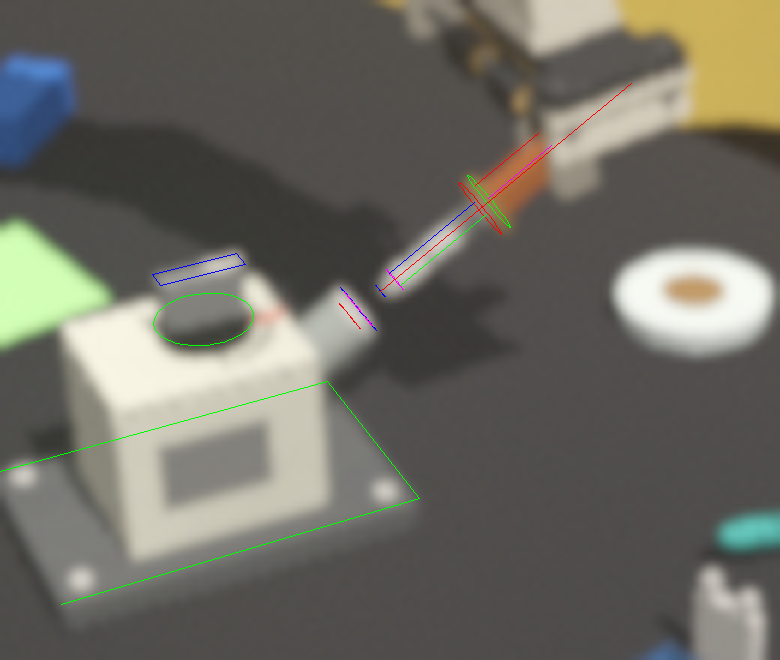

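```bash
python3 - <<'E'
from h import *
m,ax=tube();p=pose();O,X,Z=rod_world(p,gs=GS,pitch=-22)
s=load('s6'); print([proj(s,q) for q in (m,m-ax*.048,O-.07*X,O,O+.006*X)])
crop('s6',242,165,302,215,13,'o5')
E
```

```text
[(np.float64(259.25657784184403), np.float64(201.00517065082533)), (np.float64(247.7763278704307), np.float64(210.49015909132456)), (np.float64(262.9127637716437), np.float64(198.0222605958204)), (np.float64(279.584204934859), np.float64(184.24927295321743)), (np.float64(281.0101331213443), np.float64(183.07125294286374))]
```

View pics/o5.png

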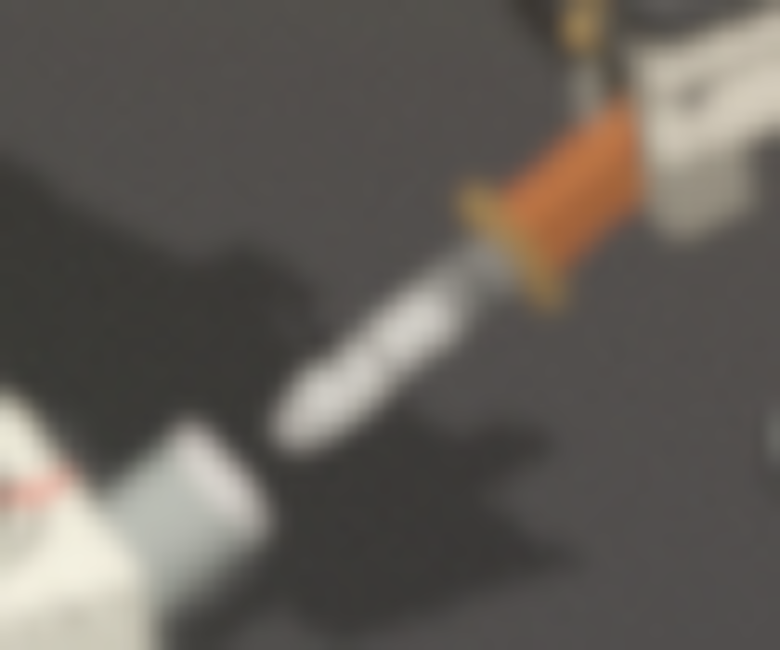

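Side and wrist views agree: the rod's axis extended passes through the mouth centre at crop (232,474). Inserting with force checks.

```bash
cat > ins.py <<'E'
from h import *
import sys
m,ax=tube(); f0=robot.read_force()
Y=np.cross([0,0,1.],ax);Y/=np.linalg.norm(Y);Zp=np.cross(ax,Y)
def st(d):
    p=pose(); O,X,Z=rod_world(p,gs=GS,pitch=-22); e=O-m; f=robot.read_force()-f0
    print('d',d,'act %.4f lat %.4f %.4f'%(e@ax,e@Y,e@Zp),'F ax %.1f y %.1f z %.1f'%(f@ax,f@Y,f@Zp),'M',np.round(robot.read_ft_torque(),2),'t',robot.read_t(),flush=True); return f
for a in sys.argv[1:]:
    d=float(a); P,R=tcp_for(m+ax*d,ax); robot.servo_line(P,ori=R,speed=.05)
    f=st(d)
    if np.linalg.norm(f)>18: print('STOP'); break
E
python3 ins.py .065 .055 .04 .025
```

```text
d 0.065 act 0.0650 lat 0.0001 0.0002 F ax 0.7 y -1.1 z 0.8 M [0.22 0.27 0.06] t 17.225
d 0.055 act 0.0546 lat -0.0001 0.0001 F ax -0.1 y 0.1 z 0.2 M [ 0.21  0.25 -0.02] t 17.575
d 0.04 act 0.0398 lat 0.0000 0.0001 F ax 1.3 y -0.5 z 0.4 M [0.2  0.31 0.  ] t 18.025
d 0.025 act 0.0248 lat -0.0000 0.0001 F ax 1.4 y 0.1 z -0.2 M [ 0.23  0.28 -0.03] t 18.475
```

Entering freely.

```bash
python3 ins.py .012 .004 .001 -.001 -.002 -.003 -.004 -.005
```

```text
d 0.012 act 0.0117 lat -0.0000 0.0001 F ax -0.1 y -0.2 z 0.8 M [0.17 0.25 0.01] t 18.8833
d 0.004 act 0.0036 lat -0.0001 0.0001 F ax -0.8 y -0.1 z 0.3 M [0.22 0.24 0.01] t 19.1917
d 0.001 act 0.0009 lat -0.0000 0.0000 F ax -1.0 y -1.5 z 1.2 M [0.17 0.3  0.05] t 19.4417
d -0.001 act -0.0011 lat -0.0000 0.0000 F ax -0.9 y -0.4 z 0.8 M [ 0.18  0.31 -0.03] t 19.6917
d -0.002 act -0.0013 lat 0.0002 0.0000 F ax 2.2 y -0.7 z -0.6 M [-0.36 -0.51 -0.04] t 19.9417
d -0.003 act -0.0013 lat 0.0004 0.0000 F ax 5.4 y -2.5 z -0.5 M [-1.48 -1.56 -0.05] t 20.1917
d -0.004 act -0.0014 lat 0.0005 0.0000 F ax 7.9 y -4.5 z -1.8 M [-2.37 -2.29 -0.11] t 20.4417
d -0.005 act -0.0014 lat 0.0006 0.0000 F ax 11.9 y -5.8 z -1.6 M [-3.22 -3.11 -0.1 ] t 20.6917
```

It stops hard at about 71 mm depth (-1.3 mm by the model; blocked would be +10 mm). I'll check by picture.

```bash
python3 - <<'E'
from h import *
snap('wrist','w7'); snap('side','s7')
crop('w7',180,50,380,245,3.5,'c8'); crop('s7',232,170,292,220,10,'c9')
a=cv2.imread('pics/c8.png');b=cv2.imread('pics/c9.png');print(a.shape,b.shape)
E
```

```text
(682, 700, 3) (500, 600, 3)
```

View pics/c8.png

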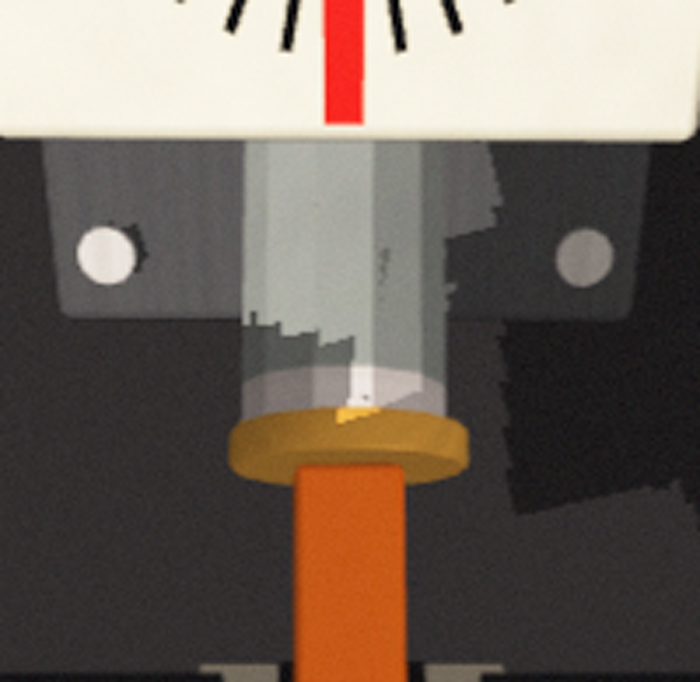

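View pics/c9.png

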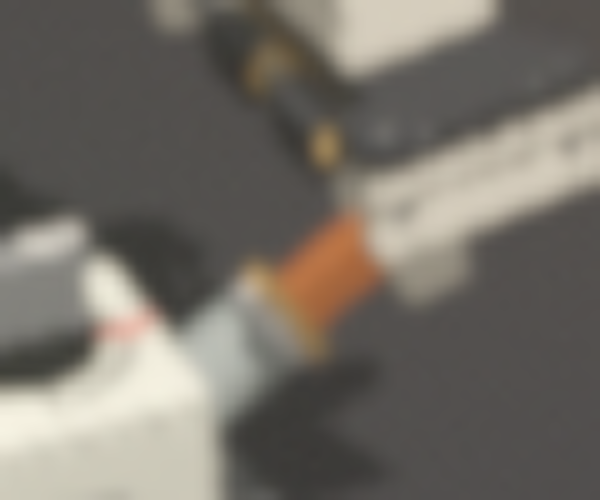

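Picture c8 shows the collar flat on the rim, and the knob was not disturbed. Withdrawing.

```bash
python3 - <<'E'
from h import *
m,ax=tube()
for d,v in((-.001,.05),(.03,.08),(.16,.15)):
    P,R=tcp_for(m+ax*d,ax); robot.servo_line(P,ori=R,speed=v); print(d,robot.read_force(),robot.read_t())
# card target options
s=load('t6')
for h in(0,20,40,60):
    u=np.array([np.cos(np.radians(h)),np.sin(np.radians(h)),0]); O=np.array([.472,.304,.122])+.07*u
    P,R=tcp_for(O,u); print(h,P,robot.ik(P,R))
snap('wrist','w8'); p=pose();O,X,Z=rod_world(p,gs=GS,pitch=-22)
overlay('w8',rodlines(O,X,Z)+headlines(headT(KX,KY,HD)),200,0,360,245,3.2,'o6')
crop('t6',160,185,215,240,10,'c10')
E
```

```text
-0.001 [ 0.68586851 -1.67830362 -0.845578  ] 21.0417
0.03 [-0.89739277  0.05795468 -2.33664165] 21.5833
0.16 [ 0.37901607  0.65806154 -1.86277583] 22.6
0 [0.58588247 0.304      0.10438351] [  36.39478002   36.66144749   12.8316534   -12.90665428  -84.33169612
 -123.05402724]
20 [0.57901452 0.3429501  0.10438351] [  42.30579979   38.82622853   14.95650032   -8.18812457  -86.66000691
 -110.34527608]
40 [0.55923904 0.37720224 0.10438351] [ 48.61996731  39.12261947  13.4431054   -3.22609441 -86.10150721
 -97.78116407]
60 [0.52894124 0.40262512 0.10438351] [ 55.12560259  37.51249708   8.26951871   1.83904522 -82.6887393
 -85.71312379]
```

View pics/o6.png

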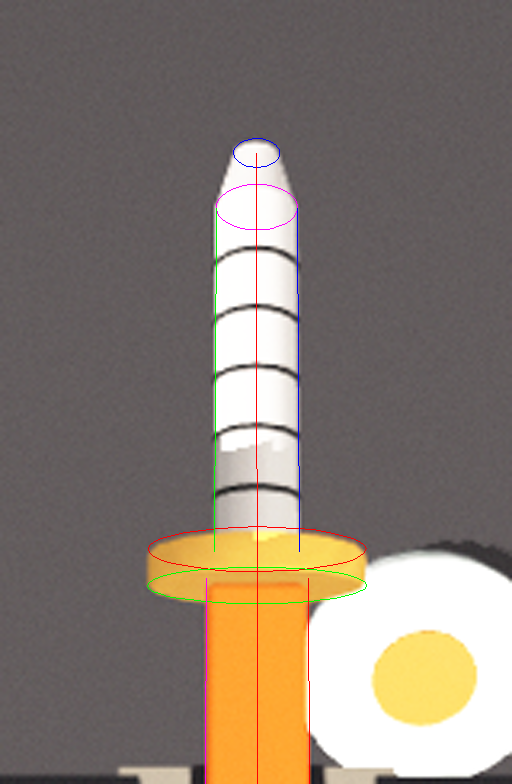

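View pics/c10.png

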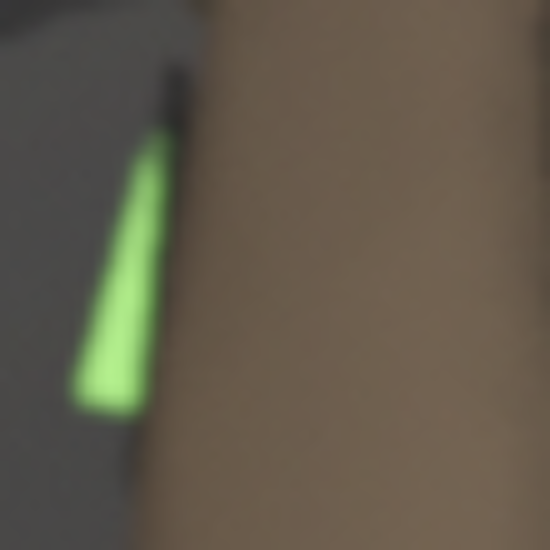

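No slip. Lift, cross over, and go above the card.

```bash
python3 - <<'E'
from h import *
p=robot.read_position(); robot.servo_line(p+[0,0,.13],speed=.2)
h=20; u=np.array([np.cos(np.radians(h)),np.sin(np.radians(h)),0])
P,R=tcp_for(np.array([.472,.304,.25])+.07*u,u); robot.goto(P,R); robot.dwell(.3); print(robot.read_t(),robot.read_force())
snap('wrist','w9'); snap('top','t9')
E
```

```text
25.3583 [ 0.31187425 -0.21169977 -1.52072544]
```

View pics/w9.png

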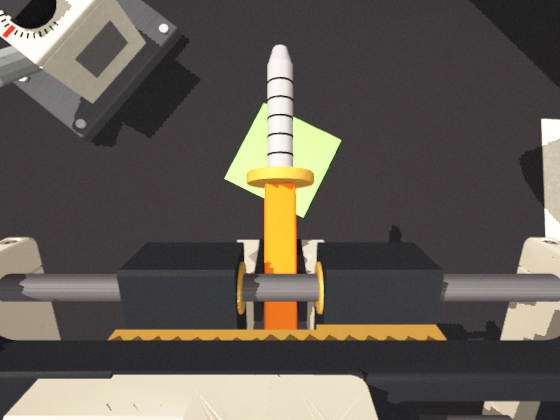

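```bash
python3 - <<'E'
from h import *
s=load('w9'); Q=[px(s,u,v,.002) for u,v in((265,103),(341,140),(304,217),(225,179))]
print(Q,np.mean(Q,0),[np.linalg.norm(Q[i]-Q[i-1]) for i in range(4)])
s0=load('top0'); 
hs=cv2.cvtColor(s0['im'],cv2.COLOR_RGB2HSV); m_=cv2.inRange(hs,(35,80,80),(65,255,255)); m_[:, :150]=0; m_[:,230:]=0
r=cv2.minAreaRect(np.argwhere(m_)[:,::-1].astype(np.float32)); print(r, px(s0,*r[0],.002))
E
```

```text
[array([0.40509704, 0.25682987, 0.002     ]), array([0.4190679, 0.3740914, 0.002    ]), array([0.53708935, 0.36153537, 0.002     ]), array([0.52492706, 0.2426763 , 0.002     ])] [0.47154534 0.30878324 0.002     ] [np.float64(0.12066298518706865), np.float64(0.11809085764724725), np.float64(0.11868747907501068), np.float64(0.11947970709444587)]
((185.85293579101562, 213.0882568359375), (32.25723648071289, 32.257240295410156), 14.03624439239502) [0.47163657 0.30685406 0.002     ]
```

Card centre from two cameras: (0.4715, 0.309) and (0.4716, 0.307), with sides measuring 118–121 mm. I'll go to (0.4716, 0.308).

```bash
python3 - <<'E'
from h import *
h=20; u=np.array([np.cos(np.radians(h)),np.sin(np.radians(h)),0])
P,R=tcp_for(np.array([.4716,.308,.121])+.07*u,u); robot.servo_line(P,ori=R,speed=.12); robot.dwell(.5)
O,X,Z=rod_world(pose(),gs=GS,pitch=-22); print('tip',O-.07*X,'X',X,robot.read_t(),robot.read_grip_width()*88,np.abs(robot.read_qvel()).max())
for n in('wrist','side','top'): snap(n,n[0]+'10')
overlay('w10',rodlines(O,X,Z),180,20,380,245,3.2,'o7')
s=load('w10')
for u_,v in((281,65),(281,150),(281,190),(281,225)): print(px(s,u_,v))
crop('t10',140,130,300,260,5,'c11')
E
```

```text
tip [0.47160996 0.30800149 0.12106057] X [9.39702181e-01 3.41993865e-01 8.37186484e-05] 27.1833 15.613908554685871 0.06894994008139259
[0.48460143 0.31307042 0.12785616]
[0.52803299 0.3288511  0.12905271]
[0.54740604 0.33589101 0.12941584]
[0.5638807  0.34187776 0.12970918]
```

View pics/o7.png

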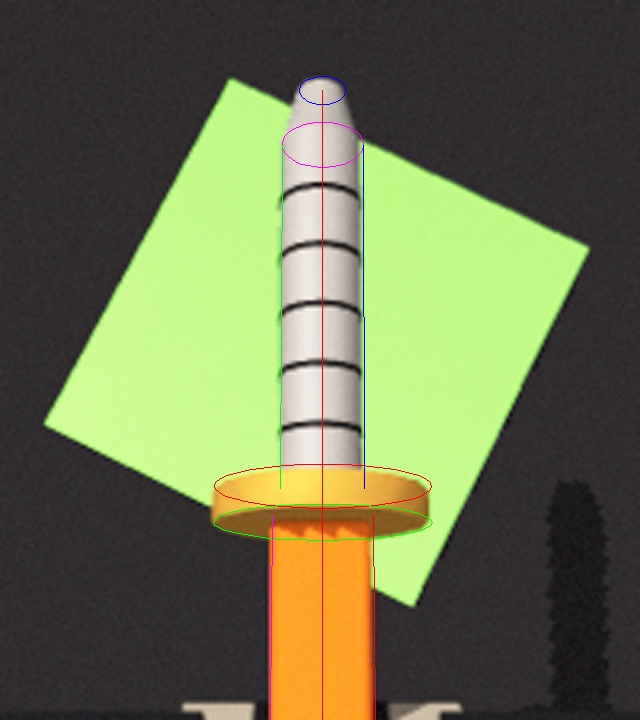

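View pics/s10.png

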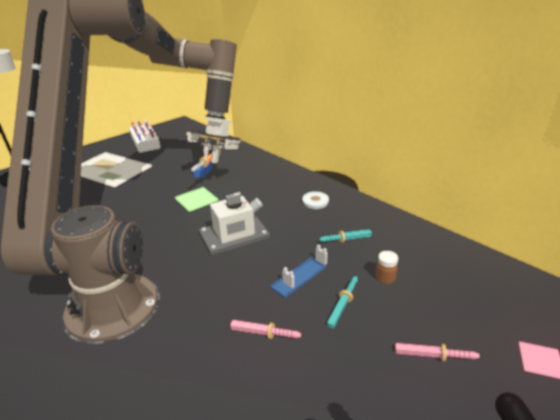

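View pics/c11.png

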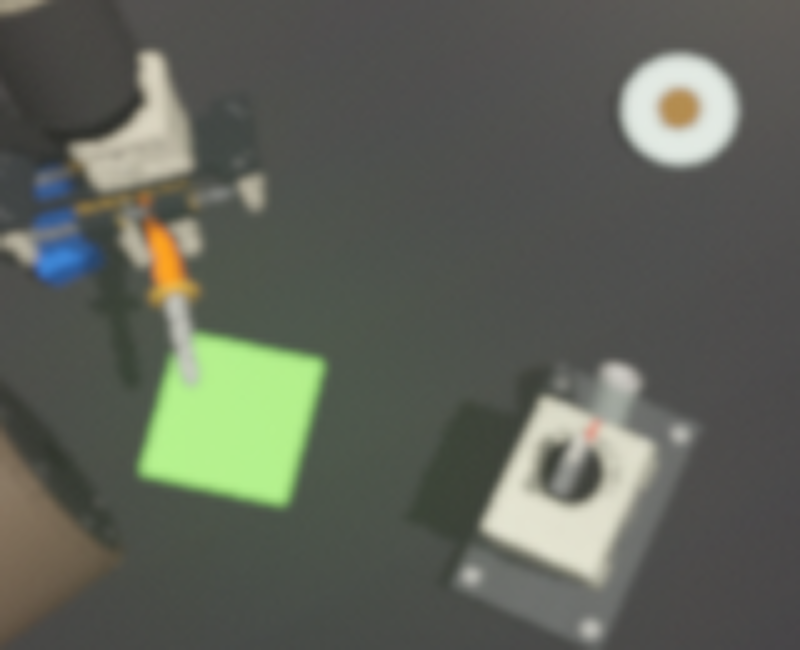

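```bash
python3 - <<'E'
from h import *
s=load('t10'); print('tip via top',px(s,178,205,.121),px(s,178,205))
for tag in('w4','w5','w10'):
    s=load(tag)
    for rng in((75,160),(190,235)) if tag!='w4' else ((45,90),(105,185)):
        P=[]
        for v in range(*rng):
            c=275 if tag=='w4' else 280
            q=[px(s,u,v) for u in range(c-4,c+5)]; P.append(np.median(q,0))
        P=np.array(P); r=np.hypot(P[:,0]-P[0,0],P[:,1]-P[0,1]); k=np.polyfit(r,P[:,2],1); print(tag,rng,'slope deg %.2f'%np.degrees(np.arctan(k[0])),'mean z %.4f len %.3f resid %.4f'%(P[:,2].mean(),r[-1],np.std(P[:,2]-np.polyval(k,r))))
E
```

```text
tip via top [0.47876349 0.30819123 0.121     ] [0.47691197 0.3053154  0.13054326]
w4 (45, 90) slope deg -0.19 mean z 0.0566 len 0.042 resid 0.0003
w4 (105, 185) slope deg 0.08 mean z 0.0583 len 0.087 resid 0.0003
w5 (75, 160) slope deg 0.21 mean z 0.1960 len 0.045 resid 0.0003
w5 (190, 235) slope deg 0.19 mean z 0.1972 len 0.022 resid 0.0002
w10 (75, 160) slope deg 0.28 mean z 0.1278 len 0.045 resid 0.0003
w10 (190, 235) slope deg 0.15 mean z 0.1291 len 0.022 resid 0.0003
```

```bash
python3 - <<'E'
from h import *
O,X,Z=rod_world(pose(),gs=GS,pitch=-22)
overlay('t10',rodlines(O,X,Z),160,165,215,225,10,'o8')
E
```

```text
(no output)
```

View pics/o8.png

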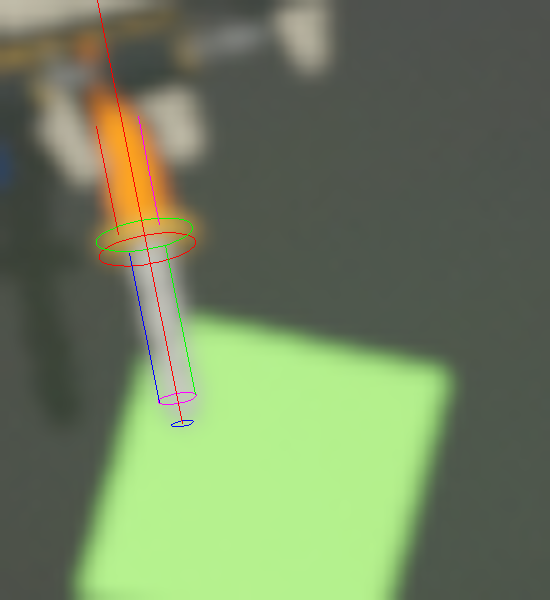

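```bash
python3 - <<'E'
from h import *
print(robot.read_t(),np.abs(robot.read_qvel()).max(),robot.read_force()); robot.job_done()
E
```

```text
27.3333 0.14179569322126634 [-0.0386514  -0.08321882 -2.18848483]
the job is handed in; nothing more can be done
```

The job is done in the order asked and handed in at 27.3 s of the 66 s allowed; no verdict was reported.

- **Knob:** I turned it clockwise about 0.86 rad. In the close-up afterwards the white pointer lined up with the red mark, and the later top view still showed it there.
- **Seating:** The rod went in freely and stopped hard at about 71 mm under 12 N of push. The picture showed the collar flat on the rim. I then drew it fully out, and an overlay showed no slip in the grip.
- **Final pose:** The arm still holds the rod, level within 0.3° and still, with its tip at about (0.472, 0.308) and 121 mm up. The two cameras put the card's centre at (0.4715, 0.309) and (0.4716, 0.307). The final side view shows the jar and dish where they started, and the gripper never went near them. The slide box was partly hidden behind the gripper in the last pictures, so I could not compare it as closely.

**Disagreements:** The top camera placed the rod 3–4 mm from where the arm's own readings put it, and one blurry reading of the tip was 7 mm out. The wrist camera's scale was off by about 2%. I took these as calibration error and blur.

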